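# Open the inspection port of a pug mill

### The job

Open the pug mill's inspection port: push the release button all the way down, twist the cap anticlockwise about a quarter turn until you feel its end stop, and lift it straight off. Stand it gently upright, spigot down, near the middle of the round plaster bat and let go. Never force the cap against the mill (18 N is too much) or press the button hard (25 N), and leave the other ware and tools where they are.

Things in the scene. Friction and masses are not known exactly. Their poses are not given: they have to be found in the camera images.
- mill: Bench pug mill, fixed: white housing 130 mm (x) by 215 mm (y), flat deck 104 mm above the table; grey motor barrel to its +y (out to 245 mm, top 108 mm), nozzle to its -y (out to 180 mm). Origin on the table under its port's axis; z up. Axes turn with it. A round collar with a two-lug bayonet inside stands on the deck at the origin; the cap sits locked in it with 2 mm of play all round.
- port (a point): Middle of the collar's rim on the port's axis, 128 mm above the table; collar 89 mm across, 24 mm high. Once the catch is down the cap turns anticlockwise seen from above until its lugs meet the end stop, 60 to 89 degrees on (unmarked, different each time), stiffly cushioned (12 Nm/rad). It lifts only within 5 degrees short of the stop; elsewhere lips hold it down.
- button_top (a point): Middle of the release button's top: grey round pad 26 mm across in a black boss 38 mm across (boss top 122 mm above the table), 92 mm from the port's axis on the mill's -y side. Its top is 136 mm above the table when up, 126 mm when down. Pressed straight down; resists with about 5 N all the way and stays where it is left (no spring back).
- catch (a joint): The release catch, moved by the button: 0 = up (locked), 0.010 m = fully down. Its steel tooth, 8 mm wide and 56 mm from the port's axis, stands in front of the cap's ear (anticlockwise side), with a fixed post behind the ear; the cap only rocks 3 degrees until the catch is past 0.007.
- cap_grip (a point): The cap's bar grip: black upright bar 16 mm thick (x), 56 mm long (y), 36 mm high, on an aluminium disc 92 mm across, 6 mm thick. This point is on the cap's axis in the middle of the bar, 18 mm above the disc, 24 mm above the collar's rim when seated. z up the axis; when locked its axes match the mill's within 3 degrees. An ear 12 mm wide sticks out to 60 mm at -y.
- cap: The whole cap, 62 mm tall, 0.25 to 0.42 kg. Origin at the foot of its spigot, 44 mm below the bar's middle; z up, axes as the bar's. Spigot 48 mm across, 20 mm long, below the disc; two lugs on it. Free of the collar after 20 mm of lift.
- round_bat: The round plaster bat itself, origin under its middle.
- square_bat: The square plaster bat itself, origin under its middle.
- round_top (a point): Middle of the top of the round plaster bat, a heavy disc 130 mm across, 22 mm thick, on the table.
- square_top (a point): Middle of the top of the square plaster bat, 118 by 118 mm, 22 mm thick, heavy (not the place for the cap). The two bats swap places.
- cup: Bystander: bisque cup, 76 mm across, 75 mm tall; origin under its foot.
- vase: Bystander: small bisque vase, 80 mm across, 140 mm tall; origin under its foot.
- bowl: Bystander: clay bowl, 110 mm across, 50 mm tall; origin under its foot.
- jar: Bystander: closed jar, 60 mm across, 70 mm tall; origin under its foot.
- brush: Bystander: brush, 170 mm long, lying along its x; origin under its middle.
- stilt: Bystander: small bisque stilt, 44 mm across, 30 mm tall; origin under its foot.
Not all that is in view belongs to the job. What is shaped like the cap but pink is not meant.

How it is judged:
By the outcome, as a careful person would: the job done as asked, in the order asked, and still so for the second after the job is handed in, with the robot touching nothing.
It also fails if it takes over 72 s, if anything falls off the work surface, if the arm or the gripper's body presses on something with over 40 N, if the wrist force passes 120 N, or if a joint passes its speed limit or range.

### The arm

A 7-joint arm with a two-finger parallel gripper is mounted at the origin on the work surface. World frame = base frame: x ahead of the robot, y to its left, z up, the work surface at z = 0. Lengths are in m, angles in rad, forces in N, time in s.
With the tool pointing down it reaches from about 0.35 to 0.775 m from the base axis. Payload 3.1 kg.
Tool frame: the origin (TCP) lies at the very end of the fingers, on their centre line; the grasp point (between the pads) lies tcp_to_grasp behind it (tcp_to_grasp is the distance from the TCP to the grasp point, in m); z points along the fingers, y is the direction in which the jaws open and shut (so a half turn about z gives the same grasp; the last joint's range is limited). The gripper opens to 85 mm and grips with 20 to 120 N. Pads are 22 mm wide; open, the fingers measure 114 mm over their backs; the gripper's body (76 mm by 85 mm) begins 54 mm behind the grasp point. The pads swing forward as they close: fully open they stand 13 mm farther back than shut.
Start: joints at [-1.302, 0.311, 0.014, 1.512, -0.004, 1.319, -0.027], TCP at [0.168, 0.524, 0.231] pointing down, gripper open.
Joint ranges: [-2.7, 2.7], [-0.3, 1.91], [-1.27, 1.3], [0.12, 2.57], [-1.44, 4.58], [0.2, 2.03], [-3.05, 3.05]. Speed limits (rad/s): [2.79, 2.79, 3.14, 3.14, 3.14, 3.14, 3.14].

### API

Orientations are given as a 3x3 rotation matrix whose columns are the frame's x, y, z axes.
In Python, from station import get_obs, grab_frame, camera_params, sign_off, silhouettes, tip_of, tcp_to_grasp gives the robot as it stands.
- The arm moves only by the tool move_arm, never from a script. Its argument "steps" is a list of rows, each an object of numbers: "ax", "ay", "az": the turn, a rotation vector about the tool's x, y, z in rad; "dx", "dy", "dz": the shift along the tool's x, y, z in mm; "jaw": the opening, from -1 (shut) to 1 (fully open). A call has exactly 8 rows; each row is the pose to reach, as a shift and turn from the pose commanded when the call began, along the tool's axes at that moment; what a row does not reach only later rows make up. A row lasts 1/12 s, in which the tool goes at most 41.7 mm and 7.16 degrees, less where a joint would pass 70% of its speed; a pose out of reach is approached as far as the arm can. A call with a gripper value outside its range is refused whole. The fingers move at their own pace and stop on an object; "force" is the grip in N (left out, the last holds). Time passes only in rows, so rows that repeat a pose let the fingers close, or fill a call up. It gives the time, the measured TCP pose, the force and the opening at its end, in the units of the state.
- get_obs(): the state, without advancing time (a new reading comes with each control period).
- grab_frame(name): name is "side" or "top" or "wrist"; returns (picture, depth): 400x640x3 uint8, red, green, blue; 400x640 float32, m along the optical axis (not along the pixel's ray), 0 where there is no reading.
- camera_params(name): a dict with "fx", "fy", "cx", "cy" (pixels), "extrinsics" (4x4, takes a point from camera to world coordinates); the wrist camera has in their place "T_tool_cam" (4x4, takes a point from camera to tool coordinates, whose origin is the TCP and whose axes are the flange's). Camera axes: x right, y up, looking along -z (the intrinsics and any distortion apply to the point x, -y, -z); pixel columns grow to the right and rows downward; lengths in m; the calibration is good to about 2 mm. A picture is of the moment at which its call begins: read the wrist's pose just before it. camera_params takes no time and is no camera call.
- sign_off(): hands the job in, once; it reports no verdict.
Trained networks look in the newest picture that a camera, given by its name, has taken for a name from the list of things; names that differ only in an ending like _2 or _b are one class to them, and where a whole thing is asked for, a point or a joint stands for the part that bears it (a point fixed in the world has none). Each returns a list of dicts, best first, with "confidence" (0 to 1); they miss things now and then, are a little off and sometimes report something else, mostly with a low value. They report only what shows in the picture. A call takes as long as a camera call. They do not tell look-alikes from the thing itself.
- silhouettes(name, camera): "region" (400x640 bool, what is visible of it).
- tip_of(name, camera): "xyz" ([x, y, z] in m, in world coordinates, good to about 4 mm: a listed point, or the origin of a listed thing).
The state is a dict: "time": time; "joint_positions": joint angles; "qd": joint speeds; "joint_torque": joint torques, N m; "tcp_pos": TCP position; "ee_rot": TCP orientation; "contact_force": force on the tool from outside, world axes, zero at the start; "ft_torque": the same for the moment, N m; "grip_width": finger opening in m.
Only numpy, scipy, OpenCV 4.12 (cv2) and the standard library are available. Lean on these libraries where they do the work, as an engineer would, in place of code of your own. Each camera call takes 0.05 s, during which the arm holds its last target. There are 200 camera calls.

## Working session

There is one attempt and no reset: what is moved stays moved. The work goes in short steps, Python scripts to look and compute and a tool call to move; the robot and the scene stay as the last step left them, time stands still between calls to the robot, and variables do not carry over. Pictures are saved under pics/ and viewed, about 8 in all and at most 12, crops included, and the job is handed in when it is done.

Besides the shell and the picture viewer there is one more tool, called after "Request:" as a command line: name --argument value ..., lists and objects as JSON in quotes. move_arm: Moves the arm, as the interface text tells. Its arguments: {"type":"object","properties":{"steps":{"type":"array"},"force":{"type":"number"}},"required":["steps"]}

```bash
mkdir -p pics; ls
cat > h.py <<'E'
import numpy as np, cv2
from station import *
def save(n,img): cv2.imwrite('pics/'+n,img[:,:,::-1])
def tips(names,cams):
    for c in cams:
        for n in names:
            print(c,n,[(np.round(d['xyz'],3).tolist(),round(d['confidence'],2)) for d in tip_of(n,c)[:3]])
def px(p,c):
    k=camera_params(c);q=np.linalg.inv(k['extrinsics'])@np.r_[p,1]
    return k['fx']*q[0]/-q[2]+k['cx'], k['fy']*-q[1]/-q[2]+k['cy']
E
python3 - <<'E'
from h import *
o=get_obs();print({k:np.round(v,3).tolist() for k,v in o.items()},tcp_to_grasp)
a,_=grab_frame('top');b,_=grab_frame('side')
save('a.png',cv2.resize(np.vstack([a,b]),(480,600)) if 0 else a);save('b.png',b)
tips(['port','button_top','cap_grip','cap','round_top','square_top','mill'],['top','side'])
E
```

```text
pics
{'time': 0.0, 'joint_positions': [-1.302, 0.312, 0.014, 1.513, -0.004, 1.319, -0.027], 'qd': [-0.001, -0.0, -0.0, -0.002, 0.0, -0.0, -0.0], 'joint_torque': [-0.0, -37.991, 0.146, -23.06, 0.012, 0.014, -0.0], 'tcp_pos': [0.168, 0.523, 0.23], 'ee_rot': [[-0.952, 0.306, -0.001], [0.306, 0.952, -0.002], [-0.0, -0.002, -1.0]], 'contact_force': [-0.554, -0.075, -0.524], 'ft_torque': [0.006, -0.001, -0.022], 'grip_width': 0.085} 0.0187
top port [([0.583, 0.155, -0.002], 0.7)]
top button_top [([0.575, 0.064, 0.139], 0.42), ([0.582, 0.156, 0.154], 0.35)]
top cap_grip [([0.379, 0.343, 0.044], 0.91), ([0.368, 0.187, 0.041], 0.78), ([0.582, 0.153, 0.15], 0.68)]
top cap [([0.58, 0.154, 0.11], 0.93), ([0.37, 0.185, 0.004], 0.92), ([0.376, 0.344, -0.002], 0.8)]
top round_top [([0.522, -0.196, 0.018], 0.58)]
top square_top [([0.49, -0.362, 0.023], 0.84)]
top mill [([0.583, 0.155, 0.002], 0.59)]
side port [([0.58, 0.157, 0.155], 0.73), ([0.585, 0.154, 0.132], 0.72)]
side button_top [([0.588, 0.154, 0.154], 0.61), ([0.574, 0.06, 0.138], 0.45)]
side cap_grip [([0.365, 0.185, 0.042], 0.71), ([0.585, 0.155, 0.155], 0.61), ([0.38, 0.34, 0.047], 0.61)]
side cap [([0.38, 0.349, -0.004], 0.92), ([0.368, 0.183, -0.001], 0.9), ([0.585, 0.155, 0.105], 0.86)]
side round_top [([0.524, -0.2, 0.021], 0.62)]
side square_top [([0.486, -0.356, 0.017], 0.58)]
side mill [([0.588, 0.152, -0.0], 0.57)]
```

View pics/a.png

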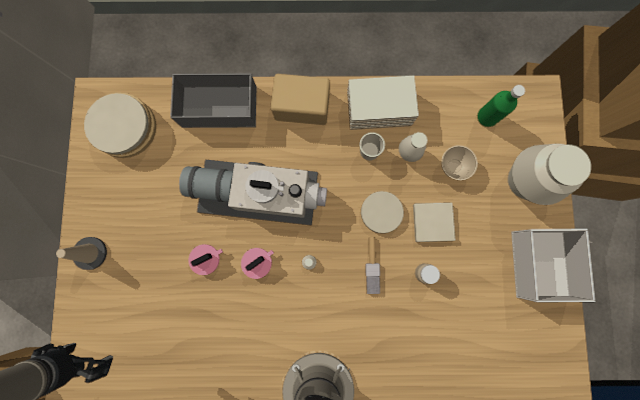

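View pics/b.png

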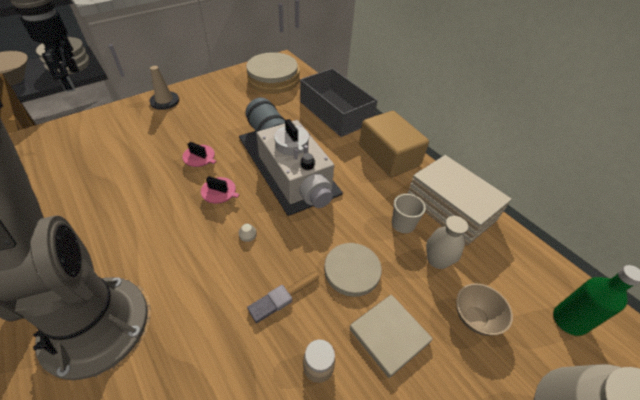

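The top view shows the aluminium cap on the mill at about (262,187) and the button at about (295,190). The round bat is at (382,212) and the square bat at (434,222). There are three cap shapes: pink at (204,260), pink at (257,263), and the aluminium one seated on the mill. The mill one is meant, because it is locked in the collar and not pink. I'll confirm it in a close-up from above.

Request:
move_arm --steps '[{"dx": -20, "dy": -10, "dz": -10, "az": 0.06}, {"dx": -54, "dy": -28, "dz": -20, "az": 0.15}, {"dx": -90, "dy": -46, "dz": -30, "az": 0.25}, {"dx": -126, "dy": -65, "dz": -40, "az": 0.35}, {"dx": -162, "dy": -84, "dz": -50, "az": 0.45}, {"dx": -198, "dy": -102, "dz": -50, "az": 0.55}, {"dx": -232, "dy": -120, "dz": -50, "az": 0.64}, {"dx": -260, "dy": -134, "dz": -50, "az": 0.7}]'

```text
invalid input at $.steps[0]: expected keys ax, ay, az, dx, dy, dz, jaw
```

```bash
cat >> h.py <<'E'
def go(p,yaw=None):
    "shift (mm) and az (rad) in tool axes to TCP p; yaw = heading of tool y, deg (mod 180)"
    o=get_obs();R=np.array(o['ee_rot']);t=np.array(o['tcp_pos'])
    s=R.T@(np.array(p)-t)*1000
    c=np.degrees(np.arctan2(R[1,1],R[0,1]))
    out='d %s  yaw %.1f'%(np.round(s,1),c)
    if yaw is not None: out+='  az %.3f'%-np.radians((yaw-c+90)%180-90)
    from scipy.spatial.transform import Rotation as Ro
    Rd=np.column_stack([[ -np.sin(np.radians(c)),np.cos(np.radians(c)),0],[0,0,0],[0,0,-1]]);Rd[:,1]=np.cross(Rd[:,2],Rd[:,0])
    if Rd[:,1]@R[:,1]<0: Rd[:,:2]*=-1
    print(out,'tilt fix',np.round(Ro.from_matrix(R.T@Rd).as_rotvec(),4),'pos',np.round(t,4),'F',np.round(o['contact_force'],1),'M',np.round(o['ft_torque'],2),'w',round(o['grip_width'],4),'t',round(o['time'],2),'j',np.round(o['joint_positions'],2))
E
python3 -c "
from h import *
go([.58,.11,.28],-5)"
```

```text
d [-518.6 -267.9  -48.7]  yaw 72.2  az 1.347 tilt fix [ 0.      0.0001 -0.    ] pos [0.1682 0.5237 0.2313] F [ 0.9  0.8 -0.9] M [0.03 0.   0.04] w 0.0852 t 0.8 j [-1.3   0.31  0.01  1.51 -0.    1.32 -0.03]
```

Request:
move_arm --steps '[{"ax": 0, "ay": 0, "jaw": 1, "dx": -20, "dy": -10, "dz": -10, "az": 0.06}, {"ax": 0, "ay": 0, "jaw": 1, "dx": -54, "dy": -28, "dz": -20, "az": 0.15}, {"ax": 0, "ay": 0, "jaw": 1, "dx": -90, "dy": -46, "dz": -30, "az": 0.25}, {"ax": 0, "ay": 0, "jaw": 1, "dx": -126, "dy": -65, "dz": -40, "az": 0.35}, {"ax": 0, "ay": 0, "jaw": 1, "dx": -162, "dy": -84, "dz": -50, "az": 0.45}, {"ax": 0, "ay": 0, "jaw": 1, "dx": -198, "dy": -102, "dz": -50, "az": 0.55}, {"ax": 0, "ay": 0, "jaw": 1, "dx": -232, "dy": -120, "dz": -50, "az": 0.64}, {"ax": 0, "ay": 0, "jaw": 1, "dx": -260, "dy": -134, "dz": -50, "az": 0.7}]'

```text
time: 1.47
tcp_pos: [0.3771, 0.3136, 0.282]
ee_rot: [[-0.525, 0.851, 0.002], [0.851, 0.525, 0.0], [-0.001, 0.002, -1.0]]
contact_force: [0.6, 0.4, -0.4]
grip_width: 0.0854
```

```bash
python3 -c "
from h import *
go([.58,.11,.28],-5)"
```

```text
d [-279.8   65.7    2.4]  yaw 31.7  az 0.640 tilt fix [ 0.0016  0.0008 -0.    ] pos [0.3771 0.3136 0.282 ] F [ 0.6  0.4 -0.4] M [-0.03 -0.    0.02] w 0.0854 t 1.47 j [-0.98  0.16  0.29  1.58 -0.05  1.4  -0.13]
```

Request:
move_arm --steps '[{"ax": 0, "ay": 0, "jaw": 1, "dx": -36, "dy": 8, "dz": 0, "az": 0.09}, {"ax": 0, "ay": 0, "jaw": 1, "dx": -74, "dy": 17, "dz": 0, "az": 0.18}, {"ax": 0, "ay": 0, "jaw": 1, "dx": -112, "dy": 26, "dz": 0, "az": 0.27}, {"ax": 0, "ay": 0, "jaw": 1, "dx": -150, "dy": 35, "dz": 0, "az": 0.36}, {"ax": 0, "ay": 0, "jaw": 1, "dx": -188, "dy": 44, "dz": 0, "az": 0.45}, {"ax": 0, "ay": 0, "jaw": 1, "dx": -226, "dy": 53, "dz": 0, "az": 0.54}, {"ax": 0, "ay": 0, "jaw": 1, "dx": -258, "dy": 61, "dz": 0, "az": 0.61}, {"ax": 0, "ay": 0, "jaw": 1, "dx": -280, "dy": 66, "dz": 0, "az": 0.64}]'

```text
time: 2.13
tcp_pos: [0.5815, 0.1104, 0.2812]
ee_rot: [[0.087, 0.996, 0.001], [0.996, -0.087, -0.003], [-0.002, 0.002, -1.0]]
contact_force: [0.8, -0.1, 1.3]
grip_width: 0.0856
```

Run:
```python
from h import *
go([.58,.11,.28],-5)
a,d=grab_frame('wrist');save('c.png',a);np.save('d.npy',d)
o=get_obs();np.savez('w.npz',R=o['ee_rot'],t=o['tcp_pos'])
tips(['port','button_top','cap_grip','cap','mill'],['wrist'])
k=camera_params('wrist');print(k)
go([.58,.11,.28],-5)
```

```text
d [-0.5 -1.4  1.2]  yaw -5.0  az 0.000 tilt fix [ 0.0015  0.0024 -0.    ] pos [0.5815 0.1104 0.2812] F [ 0.8 -0.1  1.3] M [-0.02  0.05  0.02] w 0.0856 t 2.13 j [-0.58  0.41  0.54  1.31 -0.21  1.48 -0.14]
wrist port []
wrist button_top [([0.572, 0.062, 0.135], 0.88)]
wrist cap_grip [([0.368, 0.185, 0.044], 0.84), ([0.58, 0.152, 0.153], 0.6), ([0.72, -0.164, 0.001], 0.37)]
wrist cap [([0.586, 0.151, 0.107], 0.87), ([0.372, 0.184, 0.001], 0.58)]
wrist mill []
{'fx': 353.07944931115986, 'fy': 353.07944931115986, 'cx': 316.4153919013176, 'cy': 197.21468538290836, 'T_tool_cam': array([[ 9.95578515e-05,  9.65578361e-01,  2.60112321e-01,
         6.56266375e-02],
       [ 9.99999932e-01, -3.71002607e-06, -3.68977230e-04,
         1.09164806e-03],
       [-3.55311405e-04,  2.60112341e-01, -9.65578295e-01,
        -1.43024115e-01],
       [ 0.00000000e+00,  0.00000000e+00,  0.00000000e+00,
         1.00000000e+00]])}
d [-6.1  1.8  1.2]  yaw -4.4  az 0.010 tilt fix [-0.0009 -0.0014 -0.    ] pos [0.5787 0.1162 0.2812] F [ 0.7 -0.3 -0.1] M [-0.01  0.02  0.05] w 0.0855 t 2.43 j [-0.59  0.4   0.54  1.31 -0.21  1.48 -0.14]
```

View pics/c.png

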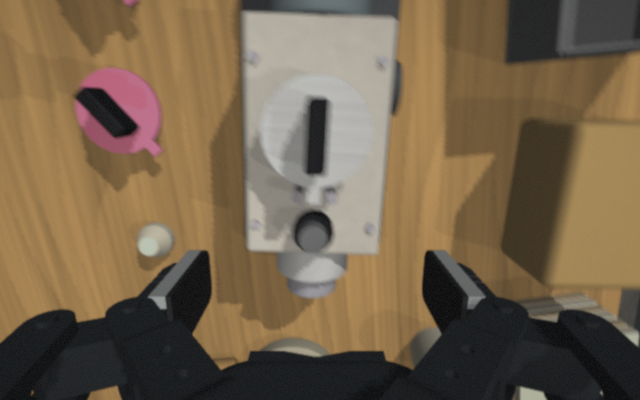

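The wrist view confirms it: the aluminium cap with its black bar sits on the mill at (317,135), the grey button is at (313,232), and the pink cap at (118,110) is not the one. Next I'll measure both from depth with the arm settled.

```bash
cat >> h.py <<'E'
def cloud(pic=None):
    o=get_obs();R=np.array(o['ee_rot']);t=np.array(o['tcp_pos']);a,d=grab_frame('wrist')
    if pic: save(pic,a)
    k=camera_params('wrist');T=np.eye(4);T[:3,:3]=R;T[:3,3]=t;T=T@k['T_tool_cam']
    v,u=np.mgrid[:400,:640];P=np.stack([(u-k['cx'])/k['fx']*d,-(v-k['cy'])/k['fy']*d,-d],-1)
    return a,d,P@T[:3,:3].T+T[:3,3]
def blob(P,m,lo,hi,c,r):
    m=m&(P[...,2]>lo)&(P[...,2]<hi)&(np.hypot(P[...,0]-c[0],P[...,1]-c[1])<r)
    q=P[m];rc=cv2.minAreaRect((q[:,:2]*1000).astype(np.float32))
    print('n',len(q),'mean',np.round(q.mean(0),4),'zmed',round(np.median(q[:,2]),4),'rect',np.round(rc[0],1),np.round(rc[1],1),round(rc[2],1));return q
E
python3 - <<'E'
from h import *
go([.58,.11,.28],-5)
a,d,P=cloud();m=d>0
print('bar');blob(P,m,.158,.185,(.582,.153),.045)
print('button');blob(P,m,.130,.142,(.573,.062),.022)
print('disc');blob(P,m,.128,.141,(.582,.153),.055)
tips(['button_top','cap_grip'],['wrist'])
go([.58,.11,.28],-5)
E
```

```text
d [-6.1  1.8  1.2]  yaw -4.4  az 0.010 tilt fix [-0.0009 -0.0014 -0.    ] pos [0.5787 0.1162 0.2812] F [ 0.7 -0.3 -0.1] M [-0.01  0.02  0.05] w 0.0855 t 2.43 j [-0.59  0.4   0.54  1.31 -0.21  1.48 -0.14]
bar
n 1689 mean [0.5843 0.1539 0.1701] zmed 0.1702 rect [584.2 152.9] [55.8 16. ] 82.3
button
n 662 mean [0.5735 0.063  0.1361] zmed 0.1363 rect [573.5  62.1] [24.8 24.7] 85.0
disc
n 8521 mean [0.5841 0.1536 0.1345] zmed 0.1345 rect [585.8 150.3] [91.3 97.1] 29.9
wrist button_top [([0.571, 0.06, 0.135], 0.58)]
wrist cap_grip [([0.366, 0.19, 0.042], 0.67), ([0.58, 0.15, 0.151], 0.66)]
d [-6.1  1.7  1.5]  yaw -4.4  az 0.010 tilt fix [-0.0002 -0.0011 -0.    ] pos [0.5788 0.1162 0.2815] F [-0.4  0.3 -0.6] M [ 0.02  0.01 -0.  ] w 0.0854 t 2.58 j [-0.59  0.4   0.54  1.31 -0.21  1.48 -0.14]
```

Request:
move_arm --steps '[{"ax": 0, "ay": 0, "az": 0.01, "dx": -10, "dy": 0, "dz": 10, "jaw": -1}, {"ax": 0, "ay": 0, "az": 0.02, "dx": -25, "dy": 0, "dz": 25, "jaw": -1}, {"ax": 0, "ay": 0, "az": 0.03, "dx": -40, "dy": -1, "dz": 45, "jaw": -1}, {"ax": 0, "ay": 0, "az": 0.04, "dx": -50, "dy": -1, "dz": 70, "jaw": -1}, {"ax": 0, "ay": 0, "az": 0.04, "dx": -54, "dy": -1, "dz": 95, "jaw": -1}, {"ax": 0, "ay": 0, "az": 0.04, "dx": -54, "dy": -1, "dz": 115, "jaw": -1}, {"ax": 0, "ay": 0, "az": 0.04, "dx": -54, "dy": -1, "dz": 128, "jaw": -1}, {"ax": 0, "ay": 0, "az": 0.04, "dx": -54, "dy": -1, "dz": 131, "jaw": -1}]'

```text
time: 3.25
tcp_pos: [0.5717, 0.0617, 0.1476]
ee_rot: [[0.118, 0.993, -0.005], [0.993, -0.118, 0.0], [-0.001, -0.005, -1.0]]
contact_force: [-0.7, 0.2, -0.2]
grip_width: 0.0001
```

Run:
```python
from h import *
grab_frame('top');grab_frame('top')
go([.5735,.0625,.1265],-6.7)
```

```text
d [ 0.8 -0.1 23.5]  yaw -6.8  az -0.001 tilt fix [-0.0012 -0.0001 -0.    ] pos [0.5735 0.0616 0.15  ] F [-0.1 -0.4 -0.3] M [0.07 0.02 0.03] w -0.0002 t 3.35 j [-0.52  0.46  0.54  1.58 -0.25  1.18 -0.05]
```

Request:
move_arm --steps '[{"ax": 0, "ay": 0, "az": 0, "dx": 1, "dy": 0, "dz": 6, "jaw": -1}, {"ax": 0, "ay": 0, "az": 0, "dx": 1, "dy": 0, "dz": 10, "jaw": -1}, {"ax": 0, "ay": 0, "az": 0, "dx": 1, "dy": 0, "dz": 13, "jaw": -1}, {"ax": 0, "ay": 0, "az": 0, "dx": 1, "dy": 0, "dz": 15, "jaw": -1}, {"ax": 0, "ay": 0, "az": 0, "dx": 1, "dy": 0, "dz": 17, "jaw": -1}, {"ax": 0, "ay": 0, "az": 0, "dx": 1, "dy": 0, "dz": 19, "jaw": -1}, {"ax": 0, "ay": 0, "az": 0, "dx": 1, "dy": 0, "dz": 20, "jaw": -1}, {"ax": 0, "ay": 0, "az": 0, "dx": 1, "dy": 0, "dz": 21, "jaw": -1}]'

```text
time: 4.02
tcp_pos: [0.5745, 0.0619, 0.13]
ee_rot: [[0.12, 0.993, 0.001], [0.993, -0.12, 0.001], [0.001, 0.001, -1.0]]
contact_force: [-1.8, 0.5, 5.6]
grip_width: -0.0002
```

Request:
move_arm --steps '[{"ax": 0, "ay": 0, "az": 0, "dx": 0, "dy": 0, "dz": 0.5, "jaw": -1}, {"ax": 0, "ay": 0, "az": 0, "dx": 0, "dy": 0, "dz": 1, "jaw": -1}, {"ax": 0, "ay": 0, "az": 0, "dx": 0, "dy": 0, "dz": 1.5, "jaw": -1}, {"ax": 0, "ay": 0, "az": 0, "dx": 0, "dy": 0, "dz": 2, "jaw": -1}, {"ax": 0, "ay": 0, "az": 0, "dx": 0, "dy": 0, "dz": 2.5, "jaw": -1}, {"ax": 0, "ay": 0, "az": 0, "dx": 0, "dy": 0, "dz": 2.5, "jaw": -1}, {"ax": 0, "ay": 0, "az": 0, "dx": 0, "dy": 0, "dz": 2.5, "jaw": -1}, {"ax": 0, "ay": 0, "az": 0, "dx": 0, "dy": 0, "dz": 2.5, "jaw": -1}]'

```text
time: 4.68
tcp_pos: [0.5744, 0.0619, 0.1268]
ee_rot: [[0.119, 0.993, 0.0], [0.993, -0.119, 0.0], [0.0, 0.0, -1.0]]
contact_force: [0.4, 1.5, 3.9]
grip_width: 0.0
```

Request:
move_arm --steps '[{"ax": 0, "ay": 0, "az": 0, "dx": 0, "dy": 0, "dz": 0.3, "jaw": -1}, {"ax": 0, "ay": 0, "az": 0, "dx": 0, "dy": 0, "dz": 0.6, "jaw": -1}, {"ax": 0, "ay": 0, "az": 0, "dx": 0, "dy": 0, "dz": 0.8, "jaw": -1}, {"ax": 0, "ay": 0, "az": 0, "dx": 0, "dy": 0, "dz": 1, "jaw": -1}, {"ax": 0, "ay": 0, "az": 0, "dx": 0, "dy": 0, "dz": 1, "jaw": -1}, {"ax": 0, "ay": 0, "az": 0, "dx": 0, "dy": 0, "dz": 1, "jaw": -1}, {"ax": 0, "ay": 0, "az": 0, "dx": 0, "dy": 0, "dz": 1, "jaw": -1}, {"ax": 0, "ay": 0, "az": 0, "dx": 0, "dy": 0, "dz": 1, "jaw": -1}]'

```text
time: 5.35
tcp_pos: [0.5745, 0.0619, 0.1261]
ee_rot: [[0.12, 0.993, 0.001], [0.993, -0.12, 0.0], [0.0, 0.001, -1.0]]
contact_force: [-1.4, 2.0, 6.4]
grip_width: 0.0002
```

Request:
move_arm --steps '[{"ax": 0, "ay": 0, "az": 0, "dx": 0, "dy": 0, "dz": 0.2, "jaw": -1}, {"ax": 0, "ay": 0, "az": 0, "dx": 0, "dy": 0, "dz": 0.4, "jaw": -1}, {"ax": 0, "ay": 0, "az": 0, "dx": 0, "dy": 0, "dz": 0.6, "jaw": -1}, {"ax": 0, "ay": 0, "az": 0, "dx": 0, "dy": 0, "dz": 0.8, "jaw": -1}, {"ax": 0, "ay": 0, "az": 0, "dx": 0, "dy": 0, "dz": 0.8, "jaw": -1}, {"ax": 0, "ay": 0, "az": 0, "dx": 0, "dy": 0, "dz": 0.8, "jaw": -1}, {"ax": 0, "ay": 0, "az": 0, "dx": 0, "dy": 0, "dz": 0.8, "jaw": -1}, {"ax": 0, "ay": 0, "az": 0, "dx": 0, "dy": 0, "dz": 0.8, "jaw": -1}]'

```text
time: 6.02
tcp_pos: [0.5745, 0.0618, 0.1261]
ee_rot: [[0.12, 0.993, 0.001], [0.993, -0.12, 0.001], [0.001, 0.001, -1.0]]
contact_force: [-1.7, 1.5, 9.2]
grip_width: -0.0001
```

The button stopped at z = 0.126 and force is climbing, so it's fully down. Next I'll rise, move over the cap and recheck.

Request:
move_arm --steps '[{"ax": 0, "ay": 0, "az": 0, "dx": 0, "dy": 0, "dz": -10, "jaw": -1}, {"ax": 0, "ay": 0, "az": 0, "dx": 0, "dy": 0, "dz": -30, "jaw": -1}, {"ax": 0, "ay": 0, "az": 0, "dx": 4, "dy": 0, "dz": -60, "jaw": -0.5}, {"ax": 0, "ay": 0, "az": 0, "dx": 20, "dy": 0, "dz": -90, "jaw": 1}, {"ax": 0, "ay": 0, "az": 0.01, "dx": 45, "dy": 0, "dz": -110, "jaw": 1}, {"ax": 0, "ay": 0, "az": 0.015, "dx": 70, "dy": -1, "dz": -110, "jaw": 1}, {"ax": 0, "ay": 0, "az": 0.015, "dx": 87, "dy": -1, "dz": -110, "jaw": 1}, {"ax": 0, "ay": 0, "az": 0.015, "dx": 92, "dy": -1.5, "dz": -110, "jaw": 1}]'

```text
time: 6.68
tcp_pos: [0.5834, 0.1575, 0.2344]
ee_rot: [[0.129, 0.992, -0.001], [0.992, -0.129, 0.002], [0.001, -0.001, -1.0]]
contact_force: [1.1, 1.1, -0.1]
grip_width: 0.0723
```

Run:
```python
from h import *
grab_frame('wrist');grab_frame('wrist')
a,d,P=cloud('d.png');m=d>0
print('bar');blob(P,m,.158,.185,(.582,.153),.045)
print('button');blob(P,m,.1235,.142,(.573,.062),.018)
print('disc');blob(P,m,.128,.141,(.582,.153),.055)
go([.5842,.1533,.138],-7.7)
```

```text
bar
n 2259 mean [0.5845 0.1552 0.1699] zmed 0.1702 rect [584.1 153.4] [55.5 15.9] 82.8
button
n 759 mean [0.5737 0.0629 0.1261] zmed 0.1263 rect [573.8  62.7] [31.2 32.3] 0.3
disc
n 10411 mean [0.5845 0.1555 0.1345] zmed 0.1345 rect [584.3 152.8] [91.1 92. ] 29.4
d [ 1.9  0.8 96.1]  yaw -7.8  az -0.001 tilt fix [-0.0013  0.0027  0.    ] pos [0.5833 0.1518 0.2341] F [-0.1 -0.8  0.5] M [-0.05 -0.02  0.01] w 0.0854 t 6.83 j [-0.64  0.45  0.53  1.36 -0.23  1.39 -0.24]
```

View pics/d.png

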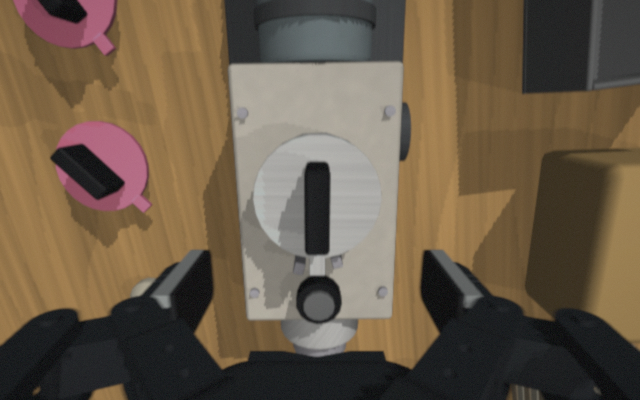

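The button is down (top at 126 mm) and the bar matches the earlier reading. Now I'll descend around the bar at (317,208).

Request:
move_arm --steps '[{"ax": 0, "ay": 0, "az": 0, "dx": 0.5, "dy": 0, "dz": 12, "jaw": 1}, {"ax": 0, "ay": 0, "az": 0, "dx": 1, "dy": 0.5, "dz": 30, "jaw": 1}, {"ax": 0, "ay": 0, "az": 0, "dx": 2, "dy": 1, "dz": 50, "jaw": 1}, {"ax": 0, "ay": 0, "az": 0, "dx": 2, "dy": 1, "dz": 68, "jaw": 1}, {"ax": 0, "ay": 0, "az": 0, "dx": 2, "dy": 1, "dz": 82, "jaw": 1}, {"ax": 0, "ay": 0, "az": 0, "dx": 2, "dy": 1, "dz": 91, "jaw": 1}, {"ax": 0, "ay": 0, "az": 0, "dx": 2, "dy": 1, "dz": 94, "jaw": 1}, {"ax": 0, "ay": 0, "az": 0, "dx": 2, "dy": 1, "dz": 95, "jaw": 1}]'

```text
time: 7.5
tcp_pos: [0.5848, 0.1533, 0.1396]
ee_rot: [[0.137, 0.991, -0.001], [0.991, -0.137, -0.001], [-0.001, -0.001, -1.0]]
contact_force: [-0.8, -0.9, 0.1]
grip_width: 0.0851
```

Request:
move_arm --force 35 --steps '[{"ax": 0, "ay": 0, "az": 0, "dx": 0, "dy": 0, "dz": 0, "jaw": 0.2}, {"ax": 0, "ay": 0, "az": 0, "dx": 0, "dy": 0, "dz": 0, "jaw": -0.2}, {"ax": 0, "ay": 0, "az": 0, "dx": 0, "dy": 0, "dz": 0, "jaw": -0.4}, {"ax": 0, "ay": 0, "az": 0, "dx": 0, "dy": 0, "dz": 0, "jaw": -0.5}, {"ax": 0, "ay": 0, "az": 0, "dx": 0, "dy": 0, "dz": 0, "jaw": -0.55}, {"ax": 0, "ay": 0, "az": 0, "dx": 0, "dy": 0, "dz": 0, "jaw": -0.6}, {"ax": 0, "ay": 0, "az": 0, "dx": 0, "dy": 0, "dz": 0, "jaw": -1}, {"ax": 0, "ay": 0, "az": 0, "dx": 0, "dy": 0, "dz": 0, "jaw": -1}]'

```text
time: 8.17
tcp_pos: [0.5845, 0.1554, 0.1404]
ee_rot: [[0.134, 0.991, -0.001], [0.991, -0.134, 0.001], [0.0, -0.001, -1.0]]
contact_force: [-3.6, 0.3, 4.1]
grip_width: 0.0155
```

```bash
python3 -c "
from h import *
go([.5842,.1533,.138],-7.7)"
```

```text
d [-2.1 -0.   2.4]  yaw -7.7  az -0.000 tilt fix [-0.001  -0.0005 -0.    ] pos [0.5845 0.1554 0.1404] F [-3.6  0.3  4.1] M [0.05 0.67 0.  ] w 0.0155 t 8.17 j [-0.63  0.52  0.51  1.5  -0.26  1.19 -0.21]
```

Request:
move_arm --steps '[{"ax": 0, "ay": 0, "az": -0.03, "dx": 0, "dy": 0, "dz": -0.5, "jaw": -1}, {"ax": 0, "ay": 0, "az": -0.08, "dx": 0, "dy": -0.1, "dz": -0.7, "jaw": -1}, {"ax": 0, "ay": 0, "az": -0.15, "dx": 0, "dy": -0.2, "dz": -0.7, "jaw": -1}, {"ax": 0, "ay": 0, "az": -0.22, "dx": 0, "dy": -0.3, "dz": -0.7, "jaw": -1}, {"ax": 0, "ay": 0, "az": -0.29, "dx": -0.1, "dy": -0.4, "dz": -0.7, "jaw": -1}, {"ax": 0, "ay": 0, "az": -0.36, "dx": -0.1, "dy": -0.5, "dz": -0.7, "jaw": -1}, {"ax": 0, "ay": 0, "az": -0.42, "dx": -0.1, "dy": -0.6, "dz": -0.7, "jaw": -1}, {"ax": 0, "ay": 0, "az": -0.45, "dx": -0.1, "dy": -0.6, "dz": -0.7, "jaw": -1}]'

```text
time: 8.83
tcp_pos: [0.5844, 0.1553, 0.1404]
ee_rot: [[-0.312, 0.95, 0.0], [0.95, 0.312, 0.0], [0.0, 0.0, -1.0]]
contact_force: [-0.2, -0.8, 0.2]
grip_width: 0.0156
```

```bash
python3 -c "
from h import *
go([.5842,.1533,.138],-7.7)"
```

```text
d [-1.8 -0.8  2.4]  yaw 18.2  az 0.452 tilt fix [ 0.0001 -0.0003  0.    ] pos [0.5844 0.1553 0.1404] F [-0.2 -0.8  0.2] M [ 0.03  0.17 -0.07] w 0.0156 t 8.83 j [-0.57  0.5   0.41  1.5  -0.21  1.18  0.19]
```

Request:
move_arm --steps '[{"ax": 0, "ay": 0, "az": -0.05, "dx": 0, "dy": 0, "dz": 0, "jaw": -1}, {"ax": 0, "ay": 0, "az": -0.11, "dx": 0, "dy": 0, "dz": 0, "jaw": -1}, {"ax": 0, "ay": 0, "az": -0.18, "dx": 0, "dy": 0, "dz": 0, "jaw": -1}, {"ax": 0, "ay": 0, "az": -0.25, "dx": 0, "dy": 0, "dz": 0, "jaw": -1}, {"ax": 0, "ay": 0, "az": -0.32, "dx": 0, "dy": 0, "dz": 0, "jaw": -1}, {"ax": 0, "ay": 0, "az": -0.38, "dx": 0, "dy": 0, "dz": 0, "jaw": -1}, {"ax": 0, "ay": 0, "az": -0.43, "dx": 0, "dy": 0, "dz": 0, "jaw": -1}, {"ax": 0, "ay": 0, "az": -0.45, "dx": 0, "dy": 0, "dz": 0, "jaw": -1}]'

```text
time: 9.5
tcp_pos: [0.5829, 0.1532, 0.1405]
ee_rot: [[-0.692, 0.722, -0.004], [0.722, 0.692, -0.002], [0.001, -0.004, -1.0]]
contact_force: [-5.7, -2.3, 4.4]
grip_width: 0.0153
```

```bash
python3 -c "
from h import *
go([.5842,.1533,.138],-7.7)"
```

```text
d [-0.9  1.   2.5]  yaw 43.8  az 0.899 tilt fix [-0.0041 -0.0012 -0.    ] pos [0.5829 0.1532 0.1405] F [-5.7 -2.3  4.4] M [-0.31  0.96 -0.24] w 0.0153 t 9.5 j [-0.5   0.49  0.31  1.5  -0.16  1.18  0.6 ]
```

Request:
move_arm --steps '[{"ax": 0, "ay": 0, "az": 0, "dx": 0.2, "dy": -0.5, "dz": -0.3, "jaw": -1}, {"ax": 0, "ay": 0, "az": 0, "dx": 0.3, "dy": -1, "dz": -0.6, "jaw": -1}, {"ax": 0, "ay": 0, "az": -0.03, "dx": 0.3, "dy": -1, "dz": -0.6, "jaw": -1}, {"ax": 0, "ay": 0, "az": -0.06, "dx": 0.3, "dy": -1, "dz": -0.6, "jaw": -1}, {"ax": 0, "ay": 0, "az": -0.09, "dx": 0.3, "dy": -1, "dz": -0.6, "jaw": -1}, {"ax": 0, "ay": 0, "az": -0.12, "dx": 0.3, "dy": -1, "dz": -0.6, "jaw": -1}, {"ax": 0, "ay": 0, "az": -0.14, "dx": 0.3, "dy": -1, "dz": -0.6, "jaw": -1}, {"ax": 0, "ay": 0, "az": -0.14, "dx": 0.3, "dy": -1, "dz": -0.6, "jaw": -1}]'

```text
time: 10.17
tcp_pos: [0.5832, 0.1542, 0.1405]
ee_rot: [[-0.786, 0.618, -0.001], [0.618, 0.786, -0.001], [0.0, -0.001, -1.0]]
contact_force: [-1.3, -1.3, -3.0]
grip_width: 0.0159
```

```bash
python3 -c "
from h import *
go([.5842,.1533,.138],-7.7)"
```

```text
d [-1.4 -0.   2.5]  yaw 51.9  az 1.039 tilt fix [-0.0012 -0.0004 -0.    ] pos [0.5832 0.1542 0.1405] F [-1.3 -1.3 -3. ] M [-0.17  0.23 -0.03] w 0.0159 t 10.17 j [-0.48  0.49  0.28  1.5  -0.14  1.17  0.73]
```

Request:
move_arm --steps '[{"ax": 0, "ay": 0, "az": -0.02, "dx": 0, "dy": -0.2, "dz": 0.3, "jaw": -1}, {"ax": 0, "ay": 0, "az": -0.04, "dx": 0, "dy": -0.3, "dz": 0.3, "jaw": -1}, {"ax": 0, "ay": 0, "az": -0.06, "dx": 0, "dy": -0.3, "dz": 0.3, "jaw": -1}, {"ax": 0, "ay": 0, "az": -0.08, "dx": 0, "dy": -0.3, "dz": 0.3, "jaw": -1}, {"ax": 0, "ay": 0, "az": -0.1, "dx": 0, "dy": -0.3, "dz": 0.3, "jaw": -1}, {"ax": 0, "ay": 0, "az": -0.12, "dx": 0, "dy": -0.3, "dz": 0.3, "jaw": -1}, {"ax": 0, "ay": 0, "az": -0.13, "dx": 0, "dy": -0.3, "dz": 0.3, "jaw": -1}, {"ax": 0, "ay": 0, "az": -0.13, "dx": 0, "dy": -0.3, "dz": 0.3, "jaw": -1}]'

```text
time: 10.83
tcp_pos: [0.5831, 0.1544, 0.1409]
ee_rot: [[-0.86, 0.51, -0.001], [0.51, 0.86, 0.0], [0.001, -0.0, -1.0]]
contact_force: [-1.4, -0.6, -4.3]
grip_width: 0.0154
```

```bash
python3 -c "
from h import *
go([.5842,.1533,.138],-7.7)"
```

```text
d [-1.6 -0.4  2.9]  yaw 59.3  az 1.170 tilt fix [-0.0001 -0.0005 -0.    ] pos [0.5831 0.1544 0.1409] F [-1.4 -0.6 -4.3] M [-0.06  0.31  0.  ] w 0.0154 t 10.83 j [-0.46  0.49  0.25  1.5  -0.13  1.17  0.85]
```

Request:
move_arm --steps '[{"ax": 0, "ay": 0, "az": -0.02, "dx": 0, "dy": -0.2, "dz": 0.3, "jaw": -1}, {"ax": 0, "ay": 0, "az": -0.04, "dx": 0, "dy": -0.3, "dz": 0.4, "jaw": -1}, {"ax": 0, "ay": 0, "az": -0.06, "dx": 0, "dy": -0.3, "dz": 0.4, "jaw": -1}, {"ax": 0, "ay": 0, "az": -0.08, "dx": 0, "dy": -0.3, "dz": 0.4, "jaw": -1}, {"ax": 0, "ay": 0, "az": -0.1, "dx": 0, "dy": -0.3, "dz": 0.4, "jaw": -1}, {"ax": 0, "ay": 0, "az": -0.12, "dx": 0, "dy": -0.3, "dz": 0.4, "jaw": -1}, {"ax": 0, "ay": 0, "az": -0.13, "dx": 0, "dy": -0.3, "dz": 0.4, "jaw": -1}, {"ax": 0, "ay": 0, "az": -0.13, "dx": 0, "dy": -0.3, "dz": 0.4, "jaw": -1}]'

```text
time: 11.5
tcp_pos: [0.5833, 0.1541, 0.1407]
ee_rot: [[-0.919, 0.394, 0.001], [0.394, 0.919, 0.0], [-0.0, 0.0, -1.0]]
contact_force: [-0.9, -0.4, -3.5]
grip_width: 0.0155
```

```bash
python3 -c "
from h import *
go([.5842,.1533,.138],-7.7)"
```

```text
d [-1.1 -0.4  2.7]  yaw 66.8  az 1.300 tilt fix [ 0.0004  0.0004 -0.    ] pos [0.5833 0.1541 0.1407] F [-0.9 -0.4 -3.5] M [-0.01  0.2  -0.  ] w 0.0155 t 11.5 j [-0.44  0.48  0.23  1.5  -0.11  1.17  0.97]
```

74.5° so far and no stop felt. I'll continue in smaller turns.

Request:
move_arm --steps '[{"ax": 0, "ay": 0, "az": -0.02, "dx": 0, "dy": -0.1, "dz": 0, "jaw": -1}, {"ax": 0, "ay": 0, "az": -0.035, "dx": 0, "dy": -0.2, "dz": 0, "jaw": -1}, {"ax": 0, "ay": 0, "az": -0.05, "dx": 0, "dy": -0.2, "dz": 0, "jaw": -1}, {"ax": 0, "ay": 0, "az": -0.065, "dx": 0, "dy": -0.2, "dz": 0, "jaw": -1}, {"ax": 0, "ay": 0, "az": -0.08, "dx": 0, "dy": -0.2, "dz": 0, "jaw": -1}, {"ax": 0, "ay": 0, "az": -0.09, "dx": 0, "dy": -0.2, "dz": 0, "jaw": -1}, {"ax": 0, "ay": 0, "az": -0.09, "dx": 0, "dy": -0.2, "dz": 0, "jaw": -1}, {"ax": 0, "ay": 0, "az": -0.09, "dx": 0, "dy": -0.2, "dz": 0, "jaw": -1}]'

```text
time: 12.17
tcp_pos: [0.5832, 0.1537, 0.1407]
ee_rot: [[-0.95, 0.311, 0.0], [0.311, 0.95, 0.0], [-0.0, 0.0, -1.0]]
contact_force: [-0.1, -0.4, -3.3]
grip_width: 0.0158
```

```bash
python3 -c "
from h import *
go([.5842,.1533,.138],-7.7)"
```

```text
d [-1.1 -0.1  2.7]  yaw 71.9  az 1.389 tilt fix [ 0.0002  0.0002 -0.    ] pos [0.5832 0.1537 0.1407] F [-0.1 -0.4 -3.3] M [-0.03  0.08 -0.45] w 0.0158 t 12.17 j [-0.43  0.48  0.21  1.5  -0.1   1.17  1.05]
```

The moment went from 0 to -0.45 Nm, which is the end stop, reached about 2° ago. I'll back off slightly and begin the lift gently.

Request:
move_arm --steps '[{"ax": 0, "ay": 0, "az": 0.02, "dx": 0, "dy": 0, "dz": 0, "jaw": -1}, {"ax": 0, "ay": 0, "az": 0.045, "dx": 0, "dy": 0, "dz": 0, "jaw": -1}, {"ax": 0, "ay": 0, "az": 0.05, "dx": 0, "dy": 0, "dz": 0, "jaw": -1}, {"ax": 0, "ay": 0, "az": 0.05, "dx": 0, "dy": 0, "dz": -0.5, "jaw": -1}, {"ax": 0, "ay": 0, "az": 0.05, "dx": 0, "dy": 0, "dz": -1, "jaw": -1}, {"ax": 0, "ay": 0, "az": 0.05, "dx": 0, "dy": 0, "dz": -1.5, "jaw": -1}, {"ax": 0, "ay": 0, "az": 0.05, "dx": 0, "dy": 0, "dz": -2, "jaw": -1}, {"ax": 0, "ay": 0, "az": 0.05, "dx": 0, "dy": 0, "dz": -2, "jaw": -1}]'

```text
time: 12.83
tcp_pos: [0.5831, 0.1541, 0.1428]
ee_rot: [[-0.934, 0.357, 0.0], [0.357, 0.934, 0.0], [-0.0, 0.0, -1.0]]
contact_force: [0.1, -0.4, -3.4]
grip_width: 0.0153
```

```bash
python3 -c "
from h import *
go([.5842,.1533,.138],-7.7)"
```

```text
d [-1.3 -0.3  4.8]  yaw 69.1  az 1.340 tilt fix [ 0.0003  0.0001 -0.    ] pos [0.5831 0.1541 0.1428] F [ 0.1 -0.4 -3.4] M [ 0.02  0.06 -0.  ] w 0.0153 t 12.83 j [-0.44  0.48  0.22  1.5  -0.11  1.17  1.  ]
```

Request:
move_arm --steps '[{"ax": 0, "ay": 0, "az": 0, "dx": 0, "dy": 0, "dz": -0.5, "jaw": -1}, {"ax": 0, "ay": 0, "az": 0, "dx": 0, "dy": 0, "dz": -1, "jaw": -1}, {"ax": 0, "ay": 0, "az": 0, "dx": 0, "dy": 0, "dz": -1.5, "jaw": -1}, {"ax": 0, "ay": 0, "az": 0, "dx": 0, "dy": 0, "dz": -2, "jaw": -1}, {"ax": 0, "ay": 0, "az": 0, "dx": 0, "dy": 0, "dz": -2.5, "jaw": -1}, {"ax": 0, "ay": 0, "az": 0, "dx": 0, "dy": 0, "dz": -3, "jaw": -1}, {"ax": 0, "ay": 0, "az": 0, "dx": 0, "dy": 0, "dz": -3, "jaw": -1}, {"ax": 0, "ay": 0, "az": 0, "dx": 0, "dy": 0, "dz": -3, "jaw": -1}]'

```text
time: 13.5
tcp_pos: [0.5831, 0.1539, 0.1457]
ee_rot: [[-0.934, 0.358, 0.0], [0.358, 0.934, 0.0], [-0.0, 0.0, -1.0]]
contact_force: [0.2, -0.2, -4.5]
grip_width: 0.0155
```

The cap is lifting freely, with only its weight showing. I'll keep going straight up.

Request:
move_arm --steps '[{"ax": 0, "ay": 0, "az": 0, "dx": 0, "dy": 0, "dz": -2, "jaw": -1}, {"ax": 0, "ay": 0, "az": 0, "dx": 0, "dy": 0, "dz": -5, "jaw": -1}, {"ax": 0, "ay": 0, "az": 0, "dx": 0, "dy": 0, "dz": -9, "jaw": -1}, {"ax": 0, "ay": 0, "az": 0, "dx": 0, "dy": 0, "dz": -13, "jaw": -1}, {"ax": 0, "ay": 0, "az": 0, "dx": 0, "dy": 0, "dz": -18, "jaw": -1}, {"ax": 0, "ay": 0, "az": 0, "dx": 0, "dy": 0, "dz": -24, "jaw": -1}, {"ax": 0, "ay": 0, "az": 0, "dx": 0, "dy": 0, "dz": -32, "jaw": -1}, {"ax": 0, "ay": 0, "az": 0, "dx": 0, "dy": 0, "dz": -40, "jaw": -1}]'

```text
time: 14.17
tcp_pos: [0.5831, 0.1539, 0.1866]
ee_rot: [[-0.934, 0.358, 0.0], [0.358, 0.934, 0.0], [-0.0, 0.0, -1.0]]
contact_force: [0.2, -0.7, -3.2]
grip_width: 0.0159
```

Run:
```python
from h import *
grab_frame('top')
for c in ('top','side'):
    tips(['round_top','square_top'],[c])
a,d=grab_frame('side');save('e.png',a[80:360,180:520])
print(sum(silhouettes('round_bat','top')[0]['region'].ravel()))
# fit round bat from top depth
a,d=grab_frame('top');k=camera_params('top');v,u=np.mgrid[:400,:640]
P=np.stack([(u-k['cx'])/k['fx']*d,-(v-k['cy'])/k['fy']*d,-d],-1)@k['extrinsics'][:3,:3].T+k['extrinsics'][:3,3]
blob(P,d>0,.014,.03,(.522,-.197),.085)
go([.522,-.197,.2])
```

```text
top round_top [([0.522, -0.198, 0.023], 0.58), ([0.492, -0.355, 0.0], 0.17)]
top square_top [([0.488, -0.357, 0.023], 0.95)]
side round_top [([0.524, -0.2, 0.021], 0.62)]
side square_top [([0.486, -0.356, 0.017], 0.58)]
1433
n 1387 mean [ 0.5208 -0.1987  0.0217] zmed 0.0217 rect [ 522.2 -199.3] [129.  128.9] 21.9
d [ -68.8 -349.3  -14.8]  yaw 69.0 tilt fix [-0.0007 -0.001  -0.    ] pos [0.5826 0.1538 0.185 ] F [ 0.4 -0.1 -3.6] M [0.03 0.01 0.04] w 0.0156 t 14.57 j [-0.44  0.45  0.22  1.44 -0.1   1.27  1.  ]
```

View pics/e.png

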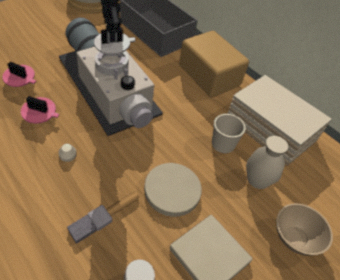

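The side view shows the cap held clear above the mill at (113,45) in the crop. The round bat is at (173,188), free, and measures (0.522,-0.199,0.022). I'll carry the cap over there.

Request:
move_arm --steps '[{"ax": 0, "ay": 0, "az": 0, "dx": -1, "dy": -4, "dz": -14, "jaw": -1}, {"ax": 0, "ay": 0, "az": 0, "dx": -3, "dy": -15, "dz": -28, "jaw": -1}, {"ax": 0, "ay": 0, "az": 0, "dx": -7, "dy": -35, "dz": -36, "jaw": -1}, {"ax": 0, "ay": 0, "az": 0, "dx": -12, "dy": -60, "dz": -40, "jaw": -1}, {"ax": 0, "ay": 0, "az": 0, "dx": -18, "dy": -90, "dz": -40, "jaw": -1}, {"ax": 0, "ay": 0, "az": 0, "dx": -24, "dy": -120, "dz": -40, "jaw": -1}, {"ax": 0, "ay": 0, "az": 0, "dx": -30, "dy": -150, "dz": -40, "jaw": -1}, {"ax": 0, "ay": 0, "az": 0, "dx": -36, "dy": -180, "dz": -40, "jaw": -1}]'

```text
time: 15.23
tcp_pos: [0.5516, -0.0284, 0.2254]
ee_rot: [[-0.934, 0.357, -0.0], [0.357, 0.934, 0.0], [0.0, -0.0, -1.0]]
contact_force: [0.7, 0.7, -2.9]
grip_width: 0.0156
```

Request:
move_arm --steps '[{"ax": 0, "ay": 0, "az": 0, "dx": -6, "dy": -30, "dz": 0, "jaw": -1}, {"ax": 0, "ay": 0, "az": 0, "dx": -12, "dy": -60, "dz": 5, "jaw": -1}, {"ax": 0, "ay": 0, "az": 0, "dx": -18, "dy": -90, "dz": 15, "jaw": -1}, {"ax": 0, "ay": 0, "az": 0, "dx": -24, "dy": -118, "dz": 30, "jaw": -1}, {"ax": 0, "ay": 0, "az": 0, "dx": -28, "dy": -142, "dz": 50, "jaw": -1}, {"ax": 0, "ay": 0, "az": 0, "dx": -31, "dy": -158, "dz": 70, "jaw": -1}, {"ax": 0, "ay": 0, "az": 0, "dx": -33, "dy": -168, "dz": 85, "jaw": -1}, {"ax": 0, "ay": 0, "az": 0, "dx": -34, "dy": -171, "dz": 95, "jaw": -1}]'

```text
time: 15.9
tcp_pos: [0.5204, -0.2018, 0.1285]
ee_rot: [[-0.932, 0.362, -0.004], [0.362, 0.932, -0.001], [0.003, -0.002, -1.0]]
contact_force: [-0.2, 0.7, -3.5]
grip_width: 0.0157
```

Run:
```python
from h import *
grab_frame('side');a,d=grab_frame('side');save('f.png',cv2.resize(a[180:360,280:480],None,fx=3,fy=3))
go([.5218,-.199,.056])
```

```text
d [-1.1  0.  72.4]  yaw 69.0 tilt fix [-0.0002 -0.005  -0.    ] pos [ 0.5211 -0.1987  0.1284] F [-0.4  0.6 -2.7] M [ 0.09  0.02 -0.01] w 0.0157 t 16.0 j [ 0.07  0.42  0.36  1.65 -0.16  1.11  1.67]
```

View pics/f.png

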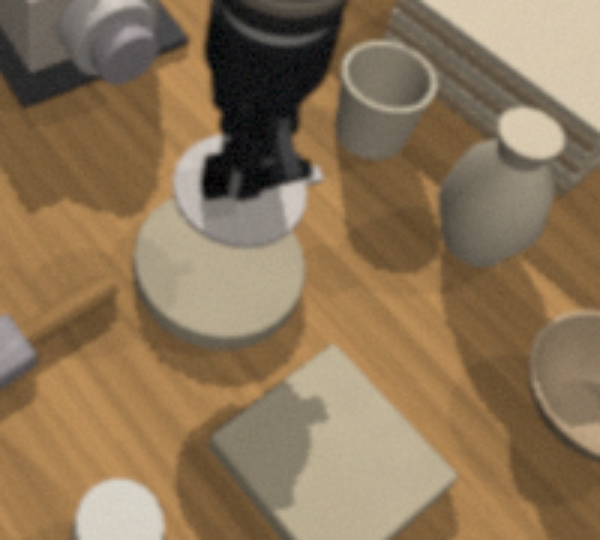

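The crop shows the cap level above the round bat at (220,270), with cup and vase clear. I'll lower it now.

Request:
move_arm --steps '[{"ax": 0, "ay": 0, "az": 0, "dx": -1, "dy": 0, "dz": 8, "jaw": -1}, {"ax": 0, "ay": 0, "az": 0, "dx": -1, "dy": 0, "dz": 20, "jaw": -1}, {"ax": 0, "ay": 0, "az": 0, "dx": -1, "dy": 0, "dz": 33, "jaw": -1}, {"ax": 0, "ay": 0, "az": 0, "dx": -1, "dy": 0, "dz": 45, "jaw": -1}, {"ax": 0, "ay": 0, "az": 0, "dx": -1, "dy": 0, "dz": 54, "jaw": -1}, {"ax": 0, "ay": 0, "az": 0, "dx": -1, "dy": 0, "dz": 60, "jaw": -1}, {"ax": 0, "ay": 0, "az": 0, "dx": -1, "dy": 0, "dz": 64, "jaw": -1}, {"ax": 0, "ay": 0, "az": 0, "dx": -1, "dy": 0, "dz": 66, "jaw": -1}]'

```text
time: 16.67
tcp_pos: [0.5243, -0.1988, 0.0645]
ee_rot: [[-0.934, 0.357, 0.0], [0.357, 0.934, 0.0], [-0.0, 0.0, -1.0]]
contact_force: [-0.5, 0.0, -3.8]
grip_width: 0.0154
```

Request:
move_arm --steps '[{"ax": 0, "ay": 0, "az": 0, "dx": 0, "dy": 0, "dz": 0.5, "jaw": -1}, {"ax": 0, "ay": 0, "az": 0, "dx": 0, "dy": 0, "dz": 1, "jaw": -1}, {"ax": 0, "ay": 0, "az": 0, "dx": 0, "dy": 0, "dz": 1.5, "jaw": -1}, {"ax": 0, "ay": 0, "az": 0, "dx": 0, "dy": 0, "dz": 2.2, "jaw": -1}, {"ax": 0, "ay": 0, "az": 0, "dx": 0, "dy": 0, "dz": 3, "jaw": -1}, {"ax": 0, "ay": 0, "az": 0, "dx": 0, "dy": 0, "dz": 3.8, "jaw": -1}, {"ax": 0, "ay": 0, "az": 0, "dx": 0, "dy": 0, "dz": 4.5, "jaw": -1}, {"ax": 0, "ay": 0, "az": 0, "dx": 0, "dy": 0, "dz": 5, "jaw": -1}]'

```text
time: 17.33
tcp_pos: [0.5238, -0.1993, 0.0595]
ee_rot: [[-0.934, 0.358, -0.0], [0.358, 0.934, 0.0], [0.0, 0.0, -1.0]]
contact_force: [-0.3, -0.4, -3.9]
grip_width: 0.0154
```

```bash
python3 -c "
from h import *
go([.5218,-.199,.0545])"
```

```text
d [ 2.  -0.5  5. ]  yaw 69.0 tilt fix [ 0.0001 -0.0001  0.    ] pos [ 0.5238 -0.1993  0.0595] F [-0.3 -0.4 -3.9] M [-0.01  0.   -0.02] w 0.0154 t 17.33 j [ 0.09  0.5   0.34  1.72 -0.2   0.96  1.7 ]
```

Request:
move_arm --steps '[{"ax": 0, "ay": 0, "az": 0, "dx": 0, "dy": 0, "dz": 0.6, "jaw": -1}, {"ax": 0, "ay": 0, "az": 0, "dx": 0, "dy": 0, "dz": 1.2, "jaw": -1}, {"ax": 0, "ay": 0, "az": 0, "dx": 0, "dy": 0, "dz": 1.8, "jaw": -1}, {"ax": 0, "ay": 0, "az": 0, "dx": 0, "dy": 0, "dz": 2.4, "jaw": -1}, {"ax": 0, "ay": 0, "az": 0, "dx": 0, "dy": 0, "dz": 3, "jaw": -1}, {"ax": 0, "ay": 0, "az": 0, "dx": 0, "dy": 0, "dz": 3.5, "jaw": -1}, {"ax": 0, "ay": 0, "az": 0, "dx": 0, "dy": 0, "dz": 4, "jaw": -1}, {"ax": 0, "ay": 0, "az": 0, "dx": 0, "dy": 0, "dz": 4, "jaw": -1}]'

```text
time: 18.0
tcp_pos: [0.5238, -0.1993, 0.0555]
ee_rot: [[-0.934, 0.358, -0.0], [0.358, 0.934, 0.0], [0.0, 0.0, -1.0]]
contact_force: [-0.6, -0.4, -3.9]
grip_width: 0.0156
```

```bash
python3 -c "
from h import *
go([.5218,-.199,.0545])"
```

```text
d [ 1.9 -0.4  1. ]  yaw 69.0 tilt fix [ 0.     -0.0002  0.    ] pos [ 0.5238 -0.1993  0.0555] F [-0.6 -0.4 -3.9] M [-0.    0.04 -0.05] w 0.0156 t 18.0 j [ 0.09  0.5   0.34  1.72 -0.2   0.95  1.71]
```

Request:
move_arm --steps '[{"ax": 0, "ay": 0, "az": 0, "dx": 0, "dy": 0, "dz": 0.3, "jaw": -1}, {"ax": 0, "ay": 0, "az": 0, "dx": 0, "dy": 0, "dz": 0.6, "jaw": -1}, {"ax": 0, "ay": 0, "az": 0, "dx": 0, "dy": 0, "dz": 0.9, "jaw": -1}, {"ax": 0, "ay": 0, "az": 0, "dx": 0, "dy": 0, "dz": 1.2, "jaw": -1}, {"ax": 0, "ay": 0, "az": 0, "dx": 0, "dy": 0, "dz": 1.5, "jaw": -1}, {"ax": 0, "ay": 0, "az": 0, "dx": 0, "dy": 0, "dz": 1.8, "jaw": -1}, {"ax": 0, "ay": 0, "az": 0, "dx": 0, "dy": 0, "dz": 1.8, "jaw": -1}, {"ax": 0, "ay": 0, "az": 0, "dx": 0, "dy": 0, "dz": 1.8, "jaw": -1}]'

```text
time: 18.67
tcp_pos: [0.5239, -0.1993, 0.0544]
ee_rot: [[-0.934, 0.358, 0.0], [0.358, 0.934, 0.0], [-0.0, 0.0, -1.0]]
contact_force: [-1.5, 0.6, 3.2]
grip_width: 0.0155
```

```bash
python3 -c "
from h import *
go([.5218,-.199,.0545])"
```

```text
d [ 2.1 -0.5 -0.1]  yaw 69.0 tilt fix [ 0.0002  0.0002 -0.    ] pos [ 0.5239 -0.1993  0.0544] F [-1.5  0.6  3.2] M [0.23 0.51 0.01] w 0.0155 t 18.67 j [ 0.09  0.51  0.34  1.72 -0.2   0.95  1.71]
```

It's touching the bat at the expected height (0.0544). I'll ease off, release and rise.

Request:
move_arm --steps '[{"ax": 0, "ay": 0, "az": 0, "dx": 0, "dy": 0, "dz": -0.4, "jaw": -1}, {"ax": 0, "ay": 0, "az": 0, "dx": 0, "dy": 0, "dz": -0.7, "jaw": -1}, {"ax": 0, "ay": 0, "az": 0, "dx": 0, "dy": 0, "dz": -0.7, "jaw": -0.55}, {"ax": 0, "ay": 0, "az": 0, "dx": 0, "dy": 0, "dz": -0.7, "jaw": -0.4}, {"ax": 0, "ay": 0, "az": 0, "dx": 0, "dy": 0, "dz": -0.7, "jaw": -0.1}, {"ax": 0, "ay": 0, "az": 0, "dx": 0, "dy": 0, "dz": -0.7, "jaw": 0.2}, {"ax": 0, "ay": 0, "az": 0, "dx": 0, "dy": 0, "dz": -0.7, "jaw": 0.4}, {"ax": 0, "ay": 0, "az": 0, "dx": 0, "dy": 0, "dz": -0.7, "jaw": 0.4}]'

```text
time: 19.33
tcp_pos: [0.524, -0.1994, 0.0545]
ee_rot: [[-0.934, 0.358, 0.0], [0.358, 0.934, -0.0], [-0.0, -0.0, -1.0]]
contact_force: [0.4, -0.2, 0.1]
grip_width: 0.0603
```

Request:
move_arm --steps '[{"ax": 0, "ay": 0, "az": 0, "dx": 0, "dy": 0, "dz": -3, "jaw": 0.4}, {"ax": 0, "ay": 0, "az": 0, "dx": 0, "dy": 0, "dz": -10, "jaw": 0.4}, {"ax": 0, "ay": 0, "az": 0, "dx": 0, "dy": 0, "dz": -25, "jaw": 0.4}, {"ax": 0, "ay": 0, "az": 0, "dx": 0, "dy": 0, "dz": -45, "jaw": 0.4}, {"ax": 0, "ay": 0, "az": 0, "dx": 0, "dy": 0, "dz": -75, "jaw": 0.4}, {"ax": 0, "ay": 0, "az": 0, "dx": 0, "dy": 0, "dz": -105, "jaw": 0.4}, {"ax": 0, "ay": 0, "az": 0, "dx": 0, "dy": 0, "dz": -130, "jaw": 0.4}, {"ax": 0, "ay": 0, "az": 0, "dx": 0, "dy": 0, "dz": -140, "jaw": 0.4}]'

```text
time: 20.0
tcp_pos: [0.5261, -0.2005, 0.1996]
ee_rot: [[-0.934, 0.358, 0.008], [0.358, 0.934, -0.003], [-0.009, 0.0, -1.0]]
contact_force: [1.5, 0.1, 0.8]
grip_width: 0.0598
```

Run:
```python
from h import *
grab_frame('wrist');grab_frame('wrist')
a,d,P=cloud();m=d>0
print('bar');blob(P,m,.072,.1,(.522,-.199),.045)
print('disc');blob(P,m,.04,.055,(.522,-.199),.056)
print('bat');blob(P,m,.015,.028,(.522,-.199),.08)
s,_=grab_frame('side');t,_=grab_frame('top')
save('g.png',np.hstack([cv2.resize(s[80:360,180:520],(400,330)),cv2.resize(t[100:300,180:480],(400,330))]))
go([.522,-.199,.2])
```

```text
bar
n 1512 mean [ 0.5255 -0.1994  0.084 ] zmed 0.0842 rect [ 526.7 -200. ] [15.6 55.2] 69.4
disc
n 7434 mean [ 0.5247 -0.1992  0.0485] zmed 0.0485 rect [ 527.  -200.2] [91.3 91. ] 25.8
bat
n 6318 mean [ 0.5016 -0.1917  0.0224] zmed 0.0224 rect [ 521.2 -198.6] [128.6 128. ] 70.7
d [ 0.6 -0.5 -7.2]  yaw 69.0 tilt fix [-0.     -0.0034 -0.    ] pos [ 0.5227 -0.1987  0.1928] F [-0.1 -0.1  0.2] M [-0.02 -0.01  0.01] w 0.0596 t 20.25 j [ 0.06  0.37  0.37  1.56 -0.14  1.25  1.66]
```

View pics/g.png

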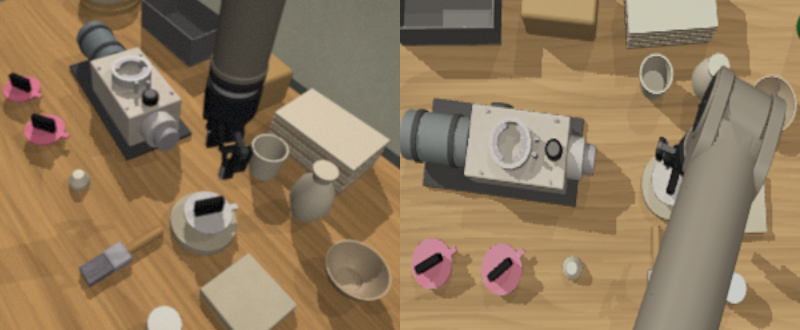

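The picture shows the cap upright on the round bat at (205,215) on the left, about 5 mm off centre. Its top is at 84 mm, as it should be (22 + 62). The port is open, the gripper is clear and the other ware is in place.

```bash
python3 -c "
from station import *
print(sign_off())"
```

```text
the job is handed in; nothing more can be done
None
```

The inspection port is open, the cap is standing upright on the round bat, and the job is handed in. It took about 20 s of the 72 s allowed, and `sign_off()` gives no verdict.

- **Button:** pressed until it stopped, with its top at 126 mm. The force peaked at about 9 N in the end-of-move readings (25 N is too much).
- **Twist:** the end stop came at roughly 77–78°. I felt it as 0.45 Nm of resistance about 2° past first contact, then backed off before lifting. Side forces in the end-of-move readings stayed around 6 N, about 7 N with the downward part (18 N is too much).
- **Lift:** straight up, with only the cap's weight showing (about 3.5 N).
- **Placing:** the cap met the bat gently and was released. It stands spigot down, with its bar top at 84 mm as expected.

In the last check the cap was about 5 mm from the bat's centre, and the gripper was clear above it, reading about zero force. By eye, the other ware visible in the last pictures had not moved. The arm partly hid the right-hand side of the top view, but the side view showed it.

The measurements disagreed slightly: the wrist and arm readings of the cap's position differed by 2–3 mm, which is within the calibration error. I found no failures.

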